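Squeeze-test two lamp feet and sort them

ROBOT

A 6-joint arm with a two-finger parallel gripper is mounted at the origin on the work surface. World frame = base frame: x ahead of the robot, y to its left, z up, the work surface at z = 0. Lengths are in mm, angles in rad, forces in N, time in s.
With the tool pointing down it reaches from about 225 to 875 mm from the base axis. Payload 3.4 kg.
Tool frame: the origin (TCP) lies at the very end of the fingers, on their centre line; the grasp point (between the pads) lies 19 mm behind it (tcp_to_grasp is the distance from the TCP to the grasp point, in mm); z points along the fingers, y is the direction in which the jaws open and shut (so a half turn about z gives the same grasp; the last joint's range is limited). The gripper opens to 85 mm and grips with 20 to 120 N. Pads are 22 mm wide; open, the fingers measure 114 mm over their backs; the gripper's body (76 mm by 85 mm) begins 54 mm behind the grasp point. The pads swing forward as they close: fully open they stand 13 mm farther back than shut.
Start: joints at [1.129, 0.276, 1.505, -0, 1.361, -0.121], TCP at [181.33, 545.694, 231.328] pointing down, gripper open.
Joint ranges: [-2.89, 2.89], [-0.75, 2.08], [0.22, 2.7], [-1.18, 4.32], [0.11, 2.71], [-2.7, 2.7]. Speed limits (rad/s): [2.57, 2.57, 3.14, 3.14, 3.14, 3.14].

INTERFACE

Orientations are given as a rotation vector (axis times angle).
In Python, from rig import read_state, grab_frame, hand_in, tcp_to_grasp gives the robot as it stands.
- The arm moves only by the tool jog_arm, never from a script. Its argument "increments" is a list of rows, each a list of 7 numbers: the shift along the tool's x, y, z in m, then the turn, a rotation vector about the tool's x, y, z in rad, then the opening in per cent of the stroke, from 0 (shut) to 100 (fully open). In form: [[x, y, z, ax, ay, az, fingers], ...]. A call has 1 to 20 rows; each row is the pose to reach, as a shift and turn from the pose commanded when the call began, along the tool's axes at that moment; what a row does not reach only later rows make up. A row lasts 1/12 s, in which the tool goes at most 41.7 mm and 7.16 degrees, less where a joint would pass 70% of its speed; a pose out of reach is approached as far as the arm can. A call with a gripper value outside its range is refused whole. The fingers move at their own pace and stop on an object; the grip force is fixed at half the most. Time passes only in rows, so rows that repeat a pose let the fingers close. It gives the time, the measured TCP pose, the force and the opening at its end, in the units of the state.
- read_state(): the state, without advancing time (a new reading comes with each control period).
- grab_frame(name): name is "scene" or "side" or "wrist"; returns a dict with "img" (420x560x3 uint8, red, green, blue), "camera_matrix" (3x3 intrinsics, pixels), "rvec" (rotation vector, rad) and "tvec" (3), from world to camera coordinates, as OpenCV has them; the wrist camera has in their place "T_tool_cam" (4x4, takes a point from camera to tool coordinates, whose origin is the TCP and whose axes are the flange's). Camera axes: x right, y down, z forward; pixel columns grow to the right and rows downward; lengths in mm; the calibration is good to about 2 mm. A picture is of the moment at which its call begins: read the wrist's pose just before it. There is no depth.
- hand_in(): hands the job in, once; it reports no verdict.
The state is a dict: "t": time; "joint_positions": joint angles; "qvel": joint speeds; "joint_efforts": joint torques, N m; "tcp_pos": TCP position; "tcp_rot": TCP orientation; "contact_force": force on the tool from outside, world axes, zero at the start; "torque": the same for the moment, N m; "gripper_width": opening from 0.0 (shut) to 1.0 (fully open).
Only numpy, scipy, OpenCV 4.12 (cv2) and the standard library are available. Lean on these libraries where they do the work, as an engineer would, in place of code of your own. Each camera call takes 0.05 s, during which the arm holds its last target.

TASK

Two rubber feet off a floor lamp look alike, but one has aged hard. Squeeze each across its width to tell which is which, then stand the soft one upright in the square tray for reuse and the hard one upright in the round tin for scrap, and let go of both.

Things in the scene. Friction and masses are not known exactly. Their poses are not given: they have to be found in the camera images.
- foot_a: One of two look-alike lamp feet: black rubber block 70 mm long (own x), 44 wide (own y), 40 tall, on top a steel stud 10 mm thick and 15 tall; 150 g. Origin: centre of its underside, z up. Stands on the table, own x within 0.8 rad of world x. One of the two is soft, the other hard; name, looks and place do not tell which. Neither yields when squeezed along its length.
- foot_b: The other lamp foot: same looks, size, weight, origin and axes as foot_a. Whichever of the two is soft narrows when squeezed across its width (own y): from 44 mm to about 38 at 3 N, and to 32 to 34, where it stops, at 5 N or more; it springs back. Whichever is hard stays 43 to 44 mm wide up to 25 N. Grip either with 10 to 20 N to test and carry it.
- tray: Square open grey plastic tray, fixed to the table, 180 x 180 mm outside, 32 mm high, walls and floor 5 mm thick. Origin: centre of the underside, on the table; z up; x and y along its sides. It stands to the left or the right of the feet, the tin on the other side.
- tin: Round open steel tin, fixed to the table, 184 mm outside diameter, 32 mm high, wall 4 mm, floor 5 mm thick. Origin: centre of the underside, on the table; z up.
Things that resemble listed ones, but are neither listed nor needed, are in the scene too. What is shaped like the foot_a but blue, pink or red is not meant.

How it is judged (in metres and radians):
On the way, in this order (a step that is already met when the one before it is completed fails the run):
1. one of the feet is squeezed between the fingers ((contact force between the fingers and foot_a above 2 N or contact force between the fingers and foot_b above 2 N)), for 0.2 s.
2. one foot stands in its right container and the other is squeezed between the fingers (((z of foot_a in the frame of tin between 0 and 0.012 m and angle between foot_a's own z axis and vertical below 0.2 rad and horizontal distance between foot_a and tin below 0.085 m and contact force between the fingers and foot_b above 2 N) or (z of foot_b in the frame of tray between 0 and 0.012 m and angle between foot_b's own z axis and vertical below 0.2 rad and x of foot_b in the frame of tray between -0.085 and 0.085 m and y of foot_b in the frame of tray between -0.085 and 0.085 m and contact force between the fingers and foot_a above 2 N))), for 0.2 s.
At the end, for the whole second after the job is handed in: The soft foot stands on the floor of the square tray and the hard foot on the floor of the round tin, each anywhere inside the walls, upright within 11 degrees, released and at rest (z of foot_a in the frame of tin between 0 and 0.012 m and angle between each of foot_a, foot_b's own z axis and vertical below 0.2 rad and horizontal distance between foot_a and tin below 0.085 m and z of foot_b in the frame of tray between 0 and 0.012 m and x of foot_b in the frame of tray between -0.085 and 0.085 m and y of foot_b in the frame of tray between -0.085 and 0.085 m and linear speed of each of foot_a, foot_b below 0.02 m/s); the robot touches nothing.
It also fails if it takes over 58 s, if anything falls off the work surface, if the arm or the gripper's body presses on something with over 40 N, if the wrist force passes 120 N, or if a joint passes its speed limit or range.

## Working session

There is one attempt and no reset: what is moved stays moved. The work goes in short steps, Python scripts to look and compute and a tool call to move; the robot and the scene stay as the last step left them, time stands still between calls to the robot, and variables do not carry over. Pictures are saved under pics/ and viewed, and the job is handed in when it is done.

Besides the shell and the picture viewer there is one more tool, called after "Call:" in YAML: its name, and indented under it one key for each argument. jog_arm: Moves the arm, as the interface text tells. Its arguments: {"type":"object","properties":{"increments":{"type":"array"}},"required":["increments"]}

```bash
mkdir -p pics; ls
python3 - <<'E'
from rig import *
import cv2,json
s=read_state();print(s, tcp_to_grasp)
for n in("scene","side","wrist"):
    f=grab_frame(n);cv2.imwrite(f"pics/{n}0.png",f["img"][:,:,::-1])
    print(n,{k:v for k,v in f.items() if k!="img"})
E
```

```text
pics
{'t': 0.0, 'joint_positions': array([ 1.12903676e+00,  2.76604791e-01,  1.50614953e+00,  5.04330538e-06,
        1.36065714e+00, -1.21011812e-01]), 'qvel': array([ 7.07368142e-04,  7.12129779e-06,  4.93646527e-04,  1.10797093e-03,
        2.17416451e-04, -9.73361811e-04]), 'joint_efforts': array([ 1.33186477e-03, -4.16788208e+01, -2.45804268e+01,  8.67301878e-05,
        1.10039554e-02,  1.50334768e-05]), 'tcp_pos': array([181.06956269, 545.19777472, 230.42756837]), 'tcp_rot': array([-5.01592476e-01, -3.10077393e+00,  2.74201133e-03]), 'contact_force': array([ 0.50372091,  0.73017303, -0.00265946]), 'torque': array([ 0.01845414,  0.02025954, -0.00895719]), 'gripper_width': 0.9997504476986212} 18.700000000000003
scene {'camera_matrix': array([[412.64920846,   0.        , 278.29912948],
       [  0.        , 412.64920846, 211.31452392],
       [  0.        ,   0.        ,   1.        ]]), 'rvec': array([ 2.1515961 ,  0.97308329, -0.4000539 ]), 'tvec': array([-306.05859782, -258.56733578, 1162.02447019])}
side {'camera_matrix': array([[493.76972431,   0.        , 273.80169375],
       [  0.        , 493.76972431, 216.66855903],
       [  0.        ,   0.        ,   1.        ]]), 'rvec': array([ 2.24631671, -0.2629555 ,  0.14871442]), 'tvec': array([-473.87742903,   64.98601315, 1282.05552817])}
wrist {'camera_matrix': array([[332.86527388,   0.        , 280.31662412],
       [  0.        , 332.86527388, 205.22145521],
       [  0.        ,   0.        ,   1.        ]]), 'T_tool_cam': array([[-2.60219316e-05, -9.47556132e-01, -3.19589386e-01,
         8.15744711e+01],
       [ 9.99999934e-01, -1.40594516e-04,  3.35428116e-04,
        -4.11383236e-01],
       [-3.62769483e-04, -3.19589356e-01,  9.47556073e-01,
        -1.42816738e+02],
       [ 0.00000000e+00,  0.00000000e+00,  0.00000000e+00,
         1.00000000e+00]])}
```

View pics/scene0.png

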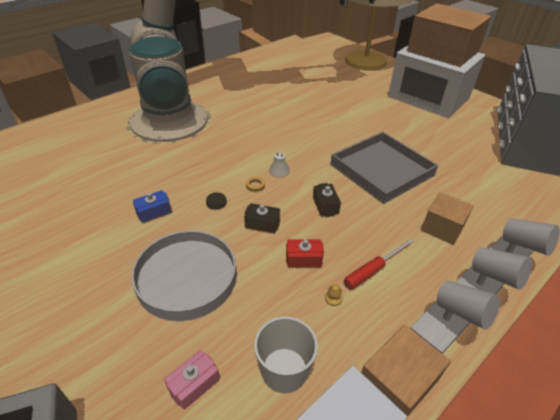

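View pics/side0.png

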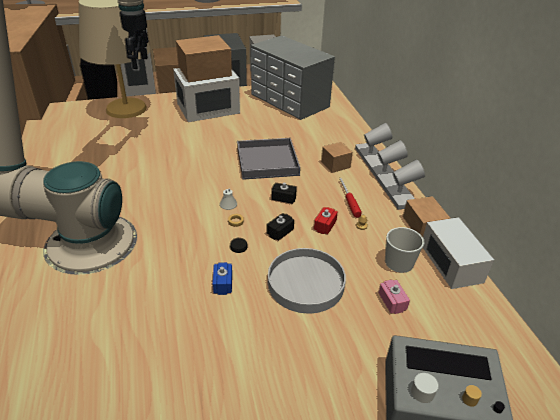

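View pics/wrist0.png

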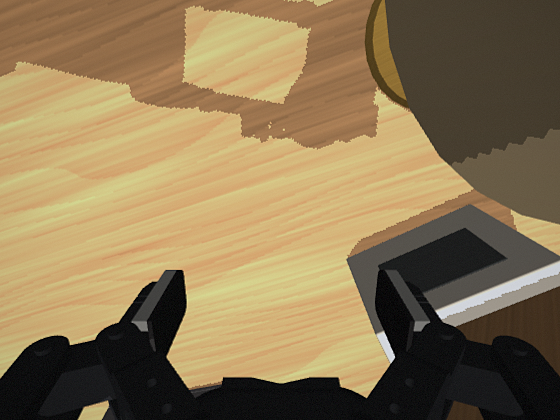

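The scene view shows two black feet at (263,217) and (326,199). The side view has them at (280,226) and (284,192). Things that could be mistaken for them are blue (152,206), red (305,253), pink (192,378) and the flat black disc (216,201) in the scene view. The tray is at (384,165) and the tin at (186,274). I'll check this in close crops.

```bash
cat > h.py <<'E'
import numpy as np,cv2
from rig import *
def cam(f): 
    R=cv2.Rodrigues(f["rvec"])[0]; return f["camera_matrix"],R,np.array(f["tvec"]).reshape(3)
def ray(f,uv):
    K,R,t=cam(f); d=R.T@np.linalg.inv(K)@np.array([uv[0],uv[1],1.]); return -R.T@t,d
def onz(f,uv,z):
    c,d=ray(f,uv); return c+d*(z-c[2])/d[2]
def tri(f1,u1,f2,u2):
    c1,d1=ray(f1,u1);c2,d2=ray(f2,u2)
    s=np.linalg.lstsq(np.c_[d1,-d2],c2-c1,rcond=None)[0]
    p,q=c1+s[0]*d1,c2+s[1]*d2
    return (p+q)/2,np.linalg.norm(p-q)
def wristcam(s,f):
    T=np.eye(4);T[:3,:3]=cv2.Rodrigues(np.array(s["tcp_rot"]))[0];T[:3,3]=s["tcp_pos"]
    M=np.linalg.inv(T@f["T_tool_cam"])
    return dict(img=f["img"],camera_matrix=f["camera_matrix"],rvec=cv2.Rodrigues(M[:3,:3])[0],tvec=M[:3,3])
E
python3 - <<'E'
from h import *
a=grab_frame("scene");b=grab_frame("side")
np.save("f.npy",[a,b],allow_pickle=True)
ca=cv2.resize(a["img"][165:245,230:350],None,fx=6,fy=6,interpolation=0)
cb=cv2.resize(b["img"][170:250,250:320],None,fx=6,fy=6,interpolation=0)
cv2.imwrite("pics/ca.png",ca[:,:,::-1]);cv2.imwrite("pics/cb.png",cb[:,:,::-1])
for n,f in(("scene",a),("side",b)):
    g=f["img"].max(2)
    m=(g<75).astype(np.uint8)
    c,_=cv2.findContours(m,cv2.RETR_EXTERNAL,cv2.CHAIN_APPROX_NONE)
    for k in c:
        x,y,w,h=cv2.boundingRect(k)
        if 100<cv2.contourArea(k)<1500 and 120<y<260: print(n,x,y,w,h,cv2.contourArea(k),cv2.minAreaRect(k))
E
```

```text
scene 504 236 42 17 157.5 ((522.9000244140625, 248.80001831054688), (43.955657958984375, 12.965337753295898), 18.43494987487793)
scene 245 204 34 29 624.5 ((261.94769287109375, 217.92567443847656), (34.0540657043457, 24.030601501464844), 9.865806579589844)
scene 207 193 19 16 221.0 ((216.0, 200.5), (15.0, 18.0), 90.0)
scene 314 184 26 32 495.0 ((326.3276062011719, 199.56893920898438), (32.868072509765625, 22.46913719177246), 68.1985855102539)
scene 332 157 104 46 664.5 ((381.4478759765625, 182.02870178222656), (103.69287872314453, 39.379512786865234), 6.155168533325195)
scene 337 134 97 35 537.5 ((386.3206787109375, 148.6747283935547), (96.4929428100586, 28.269689559936523), 7.2889533042907715)
side 315 252 29 30 130.0 ((331.4058837890625, 264.2764892578125), (39.37287902832031, 10.304197311401367), 40.601295471191406)
side 230 238 17 15 180.0 ((238.0, 245.0), (14.0, 16.0), 90.0)
side 426 223 33 57 535.0 ((435.8431091308594, 251.11663818359375), (56.871944427490234, 18.991607666015625), 53.36589050292969)
side 267 214 27 27 408.5 ((280.2229919433594, 226.41217041015625), (19.76209831237793, 29.41065216064453), 54.46232223510742)
side 403 202 20 31 280.5 ((411.6358642578125, 218.36708068847656), (31.879878997802734, 12.418636322021484), 53.746158599853516)
side 271 183 25 21 332.5 ((283.5, 193.00001525878906), (24.331050872802734, 17.59069061279297), 9.462322235107422)
side 321 148 13 24 143.5 ((327.2500305175781, 159.25001525878906), (21.920310974121094, 11.31370735168457), 45.0)
side 355 147 44 62 120.0 ((376.94097900390625, 177.5419921875), (74.05228424072266, 2.680297613143921), 54.582942962646484)
side 237 139 63 40 691.5 ((267.9834289550781, 158.2429962158203), (37.76020812988281, 60.64810562133789), 86.3086166381836)
```

View pics/ca.png

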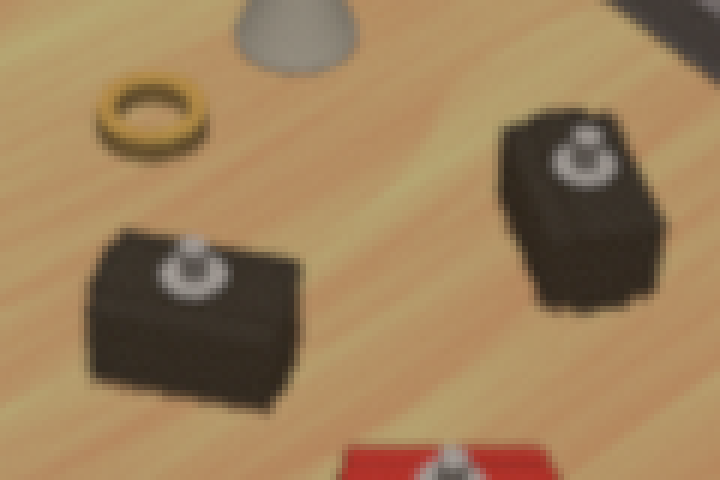

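View pics/cb.png

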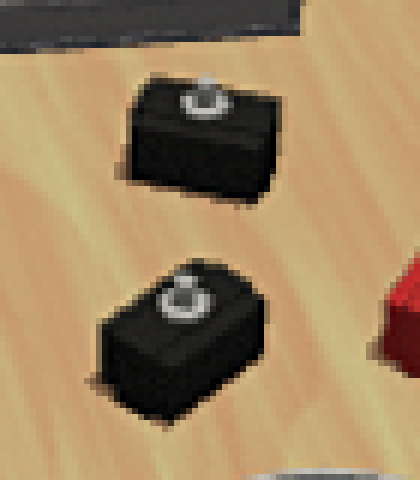

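The crops confirm two black blocks with steel studs. The stud washers are at scene (262,210) and (327.5,192), and at side (281,220) and (284,187).

Run:
```python
from h import *
a,b=np.load("f.npy",allow_pickle=True)
P=dict(L_top=((262,205.2),(280.7,216.8)),L_wash=((262.2,210.3),(280.8,219.7)),R_top=((327.8,187.2),(284.3,184.2)),R_wash=((327.5,191.7),(284.2,186.7)))
for k,(u,v) in P.items(): print(k,tri(a,u,b,v))
ct=cv2.resize(a["img"][120:215,320:445],None,fx=5,fy=5,interpolation=0);cv2.imwrite("pics/ct.png",ct[:,:,::-1])
ct=cv2.resize(b["img"][125:190,225:310],None,fx=6,fy=6,interpolation=0);cv2.imwrite("pics/ct2.png",ct[:,:,::-1])
ct=np.vstack([cv2.resize(a["img"][225:325,125:245],None,fx=3,fy=3),cv2.resize(b["img"][240:320,250:370],None,fx=3,fy=3)]);cv2.imwrite("pics/ct3.png",ct[:,:,::-1])
```

```text
L_top (array([488.25862057, -70.36668962,  52.97532072]), np.float64(0.6706258053211142))
L_wash (array([489.391759  , -70.41475033,  41.42907899]), np.float64(1.9064518233972485))
R_top (array([535.3652714 ,  71.89941467,  51.63062639]), np.float64(1.9161369827540875))
R_wash (array([536.03172096,  72.45180095,  40.83486272]), np.float64(0.7086759172465947))
```

View pics/ct.png

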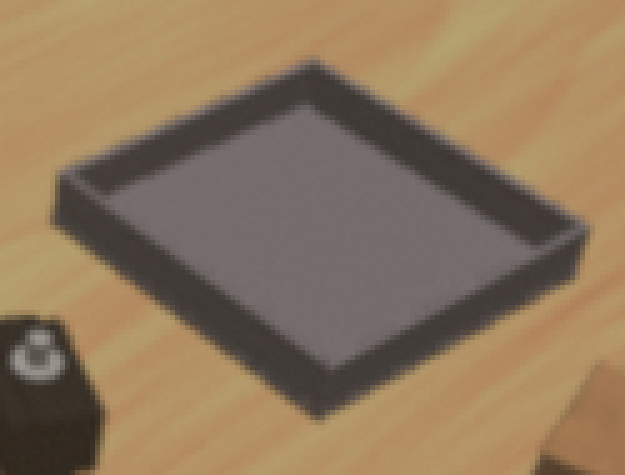

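View pics/ct2.png

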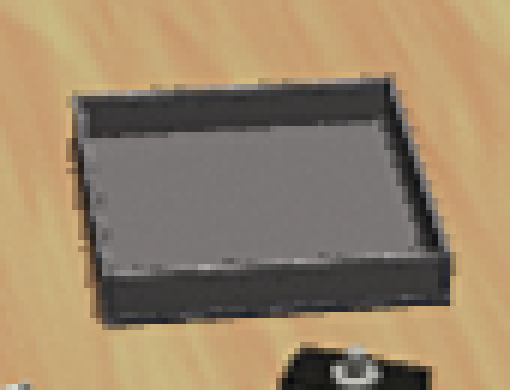

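View pics/ct3.png

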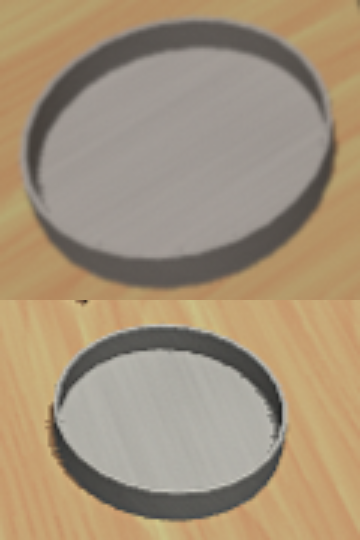

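Run:
```python
from h import *
a,b=np.load("f.npy",allow_pickle=True)
for n,f,U in(("scene",a,[(382.6,132),(333,154.6),(437.4,166),(384,195.6)]),("side",b,[(237.7,141),(290,138),(299.5,167.5),(242,170.8)])):
    Q=np.array([onz(f,u,32) for u in U]);print(n,Q.round(0),Q.mean(0))
# corners matched by position
def T(i,j):
    print(tri(a,i,b,j))
print("tin",onz(a,(184.3,271.3),32),onz(b,(306.7,276.3),32),tri(a,(184.3,271.3),b,(306.7,276.3)))
for f,U in((a,[(133,272),(235.7,272)]),(b,[(268.3,276),(345.3,276)])):
    print([onz(f,u,32).round() for u in U])
```

```text
scene [[459. 364.  32.]
 [444. 191.  32.]
 [635. 344.  32.]
 [618. 163.  32.]] [538.84556251 265.5976757   32.        ]
side [[455. 366.  32.]
 [629. 348.  32.]
 [611. 171.  32.]
 [436. 191.  32.]] [532.61080973 269.08656271  32.        ]
tin [ 513.26999782 -271.38733231   32.        ] [ 499.81838482 -272.24871245   32.        ] (array([ 503.67184436, -266.01426287,   21.96366454]), np.float64(4.624897243428604))
[array([ 455., -340.,   32.]), array([ 574., -204.,   32.])]
[array([ 412., -251.,   32.]), array([ 589., -292.,   32.])]
```

```bash
cat >> h.py <<'E'
def inc(p,yaw):
    """tool shift (m) and turn about tool z for TCP at p (mm), tool y axis heading = yaw+90deg (foot yaw), tool down"""
    s=read_state();R=cv2.Rodrigues(np.array(s["tcp_rot"]))[0]
    d=R.T@(np.array(p)-s["tcp_pos"])/1000
    out=[]
    for k in(0,np.pi):
        y=np.array([-np.sin(yaw+k),np.cos(yaw+k),0]);z=np.array([0,0,-1.]);Rt=np.c_[np.cross(y,z),y,z]
        out.append(cv2.Rodrigues(R.T@Rt)[0].ravel())
    r=min(out,key=np.linalg.norm)
    print("shift",d.round(4),"turn",r.round(4),"t",s["t"],"q",np.round(s["joint_positions"],2))
E
python3 -c "
from h import *
inc([512,0,320],0)"
```

```text
shift [-0.4859 -0.4134 -0.0888] turn [-8.000e-04 -3.000e-04 -3.208e-01] t 0.25 q [ 1.13  0.28  1.51  0.    1.36 -0.12]
```

Call:
jog_arm:
  increments:
    - [-0.486,-0.413,-0.089,0,0,-0.32,100]
    - [-0.486,-0.413,-0.089,0,0,-0.32,100]
    - [-0.486,-0.413,-0.089,0,0,-0.32,100]
    - [-0.486,-0.413,-0.089,0,0,-0.32,100]
    - [-0.486,-0.413,-0.089,0,0,-0.32,100]
    - [-0.486,-0.413,-0.089,0,0,-0.32,100]
    - [-0.486,-0.413,-0.089,0,0,-0.32,100]
    - [-0.486,-0.413,-0.089,0,0,-0.32,100]
    - [-0.486,-0.413,-0.089,0,0,-0.32,100]
    - [-0.486,-0.413,-0.089,0,0,-0.32,100]
    - [-0.486,-0.413,-0.089,0,0,-0.32,100]
    - [-0.486,-0.413,-0.089,0,0,-0.32,100]
    - [-0.486,-0.413,-0.089,0,0,-0.32,100]
    - [-0.486,-0.413,-0.089,0,0,-0.32,100]
    - [-0.486,-0.413,-0.089,0,0,-0.32,100]
    - [-0.486,-0.413,-0.089,0,0,-0.32,100]
    - [-0.486,-0.413,-0.089,0,0,-0.32,100]
    - [-0.486,-0.413,-0.089,0,0,-0.32,100]
    - [-0.486,-0.413,-0.089,0,0,-0.32,100]

```text
t: 1.83
tcp_pos: [511.7, 1.0, 319.9]
tcp_rot: [-0.001, -3.14, -0.002]
contact_force: [-0.3, -0.3, 0.7]
gripper_width: 1.002
```

Run:
```python
from h import *
s=read_state();f=wristcam(s,grab_frame("wrist"));np.save("w1.npy",[f],allow_pickle=True)
cv2.imwrite("pics/w1.png",f["img"][:,:,::-1]);print(s["t"],s["tcp_pos"],s["tcp_rot"],s["joint_positions"])
```

```text
1.8333 [511.66071452   1.04406381 319.92911926] [-1.43528273e-03 -3.14029851e+00 -1.61685927e-03] [-1.34624699e-01  1.41494916e-01  1.46592522e+00  8.48006737e-04
  1.53559205e+00 -1.70453737e+00]
```

View pics/w1.png

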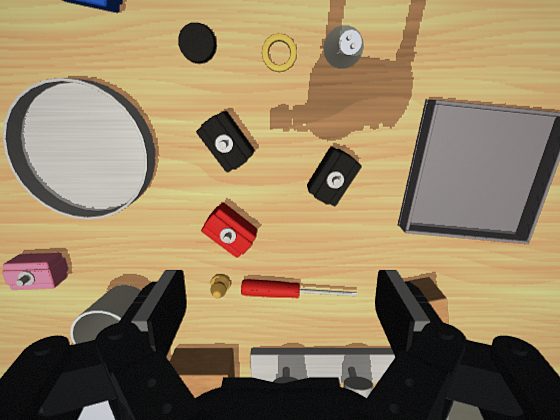

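The wrist view shows the two feet at (225,140) and (334,175), the tin at (80,148), and the tray at (480,170). I'll zoom in on the feet and compute their yaw.

Run:
```python
from h import *
f=np.load("w1.npy",allow_pickle=True)[0];a,b=np.load("f.npy",allow_pickle=True)
c=cv2.resize(f["img"][100:220,185:375],None,fx=4,fy=4,interpolation=0);cv2.imwrite("pics/w1c.png",c[:,:,::-1])
for n,u,ua,ub in(("L",(224,144),(262.2,210.3),(280.8,219.7)),("R",(336,180.5),(327.5,191.7),(284.2,186.7))):
    print(n,onz(f,u,41),tri(f,u,a,ua),tri(f,u,b,ub))
T=[(428,98),(572,118),(528,243),(400,232)]
# tin: rim fit
for nm,(u,v) in {"tinl":(5,147),"tinr":(157,147),"tint":(75,77),"tinb":(85,218)}.items(): print(nm,onz(f,(u,v),32))
for u in T: print("tray",onz(f,u,32))
```

```text
L [490.43048046 -70.02751356  41.        ] (array([490.05399535, -70.55522908,  40.72483274]), np.float64(1.2721683112680306)) (array([489.7064725 , -69.75326073,  42.09018688]), np.float64(1.1355531726082309))
R [537.90350621  73.47254345  41.        ] (array([537.11538476,  72.54542602,  41.39602197]), np.float64(2.1099280735957593)) (array([537.11146549,  73.61423629,  40.52532451]), np.float64(1.7801978487715018))
tinl [ 495.24197252 -353.83331155   32.        ]
tinr [ 495.46287938 -158.09175317   32.        ]
tint [ 411.09887732 -247.09855016   32.        ]
tinb [ 593.11975801 -269.1890865    32.        ]
tray [435.66069664 182.9920912   32.        ]
tray [459.7548294  367.35514542  32.        ]
tray [631.96349972 352.71219143  32.        ]
tray [614.74511004 168.80687835  32.        ]
```

View pics/w1c.png

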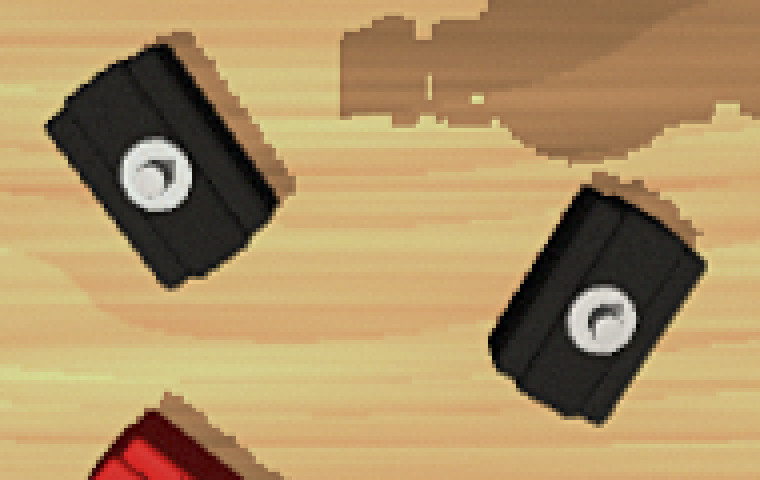

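```bash
python3 -c "
from h import *
inc([537,73,90],-0.58)
inc([537,73,5],-0.58)"
```

```text
shift [-0.0257  0.0713  0.2301] turn [ 0.0006 -0.0012  0.58  ] t 1.8833 q [-0.13  0.14  1.47  0.    1.54 -1.7 ]
shift [-0.0258  0.0713  0.3151] turn [ 0.0006 -0.0012  0.58  ] t 1.8833 q [-0.13  0.14  1.47  0.    1.54 -1.7 ]
```

Call:
jog_arm:
  increments:
    - [-0.026,0.071,0.2,0,0,0.58,100]
    - [-0.026,0.071,0.2,0,0,0.58,100]
    - [-0.026,0.071,0.2,0,0,0.58,100]
    - [-0.026,0.071,0.2,0,0,0.58,100]
    - [-0.026,0.071,0.2,0,0,0.58,100]
    - [-0.026,0.071,0.2,0,0,0.58,100]
    - [-0.026,0.071,0.2,0,0,0.58,100]
    - [-0.026,0.071,0.2,0,0,0.58,100]

```text
t: 2.55
tcp_pos: [538.7, 72.1, 121.5]
tcp_rot: [0.894, 3.01, 0.0]
contact_force: [0.6, -0.3, 1.0]
gripper_width: 1.0
```

Run:
```python
from h import *
s=read_state();f=wristcam(s,grab_frame("wrist"));np.save("w2.npy",[f],allow_pickle=True)
cv2.imwrite("pics/w2.png",f["img"][:,:,::-1]);print(s["t"],s["tcp_pos"],s["tcp_rot"])
print(cv2.projectPoints(np.array([[537,73,41.],[537,73,55]]),f["rvec"],f["tvec"],f["camera_matrix"],None)[0].ravel())
inc([537,73,5],-0.58)
```

```text
2.55 [538.68420329  72.13351165 121.48482983] [8.94206112e-01 3.01022349e+00 1.40593538e-04]
[280.20440507 210.83004968 280.21713955 217.84226541]
shift [ 0.0033 -0.0005  0.1175] turn [0.0018 0.0033 0.0014] t 2.6 q [ 0.    0.31  1.74 -0.    1.08 -0.99]
```

View pics/w2.png

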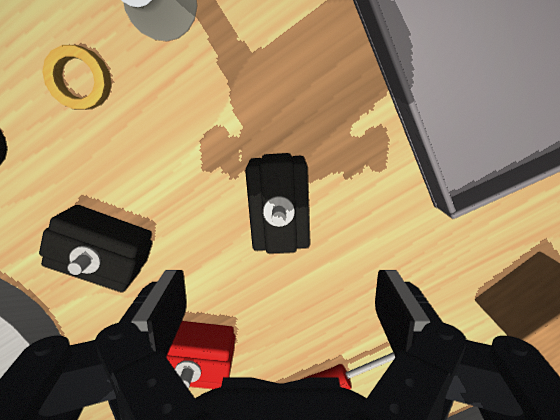

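The foot sits at (279,212), exactly where predicted, and is aligned to within about 3°. I'll correct that, descend and squeeze.

Call:
jog_arm:
  increments:
    - [0.003,0,0.04,0,0,-0.05,100]
    - [0.003,0,0.08,0,0,-0.05,100]
    - [0.003,0,0.1,0,0,-0.05,100]
    - [0.003,0,0.115,0,0,-0.05,100]
    - [0.003,0,0.115,0,0,-0.05,100]
    - [0.003,0,0.115,0,0,-0.05,100]

```text
t: 3.1
tcp_pos: [537.3, 72.7, 6.9]
tcp_rot: [0.823, 3.029, 0.001]
contact_force: [0.1, 0.2, 0.1]
gripper_width: 0.999
```

Call:
jog_arm:
  increments:
    - [0,0,0,0,0,0,0]
    - [0,0,0,0,0,0,0]
    - [0,0,0,0,0,0,0]
    - [0,0,0,0,0,0,0]
    - [0,0,0,0,0,0,0]
    - [0,0,0,0,0,0,0]
    - [0,0,0,0,0,0,0]
    - [0,0,0,0,0,0,0]
    - [0,0,0,0,0,0,0]
    - [0,0,0,0,0,0,0]

```text
t: 3.93
tcp_pos: [536.5, 72.7, 7.5]
tcp_rot: [0.822, 3.03, -0.001]
contact_force: [-3.2, -2.6, 12.8]
gripper_width: 0.342
```

Run:
```python
from h import *
s=read_state();f=wristcam(s,grab_frame("wrist"))
cv2.imwrite("pics/w3.png",f["img"][:,:,::-1]);print(s["t"],s["tcp_pos"],s["contact_force"],s["gripper_width"])
```

```text
3.9333 [536.47689626  72.68815764   7.47124948] [-3.16061185 -2.64078189 12.84352982] 0.34236957807482715
```

View pics/w3.png

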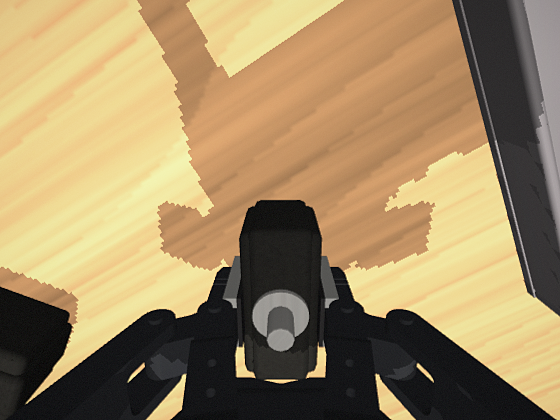

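Call:
jog_arm:
  increments:
    - [0,0,0,0,0,0,0]
    - [0,0,0,0,0,0,0]
    - [0,0,0,0,0,0,0]

```text
t: 4.23
tcp_pos: [536.5, 72.7, 7.5]
tcp_rot: [0.822, 3.03, -0.001]
contact_force: [-3.0, -2.5, 13.2]
gripper_width: 0.344
```

Call:
jog_arm:
  increments:
    - [0,0,-0.01,0,0,0,0]
    - [0,0,-0.03,0,0,0,0]
    - [0,0,-0.05,0,0,0,0]
    - [0,0,-0.08,0,0,0,0]
    - [0,0,-0.11,0,0,0,0]
    - [0,0,-0.11,0,0,0,0]
    - [0,0,-0.11,0,0,0,0]

```text
t: 4.82
tcp_pos: [537.2, 73.3, 117.4]
tcp_rot: [0.823, 3.027, 0.002]
contact_force: [-0.3, -0.6, -2.1]
gripper_width: 0.339
```

Run:
```python
from h import *
s=read_state();f=wristcam(s,grab_frame("wrist"))
cv2.imwrite("pics/w4.png",f["img"][:,:,::-1]);print(s["t"],s["tcp_pos"],s["contact_force"],s["gripper_width"])
inc([535,267,110],-0.53)
```

```text
4.8167 [537.1889296   73.31688445 117.40848745] [-0.34666052 -0.58804327 -2.09795166] 0.33906690974784415
shift [0.0987 0.1667 0.0058] turn [ 0.0006  0.0006 -0.0007] t 4.8667 q [ 0.01  0.32  1.76  0.    1.07 -1.03]
```

View pics/w4.png

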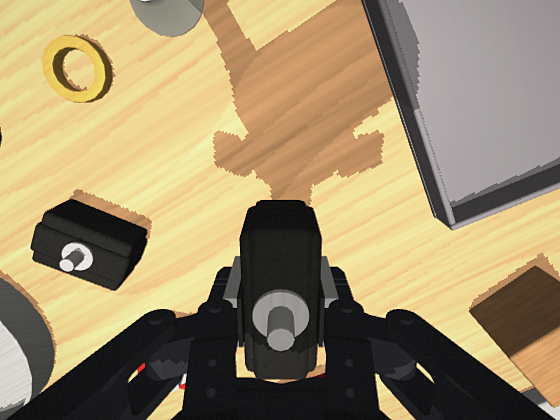

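The opening settled at 0.34, which is well below the roughly 0.5 expected for a 44 mm foot, and the pad gap is about 81 px against about 100. This is the soft foot, held upright, so it goes to the tray. I'll compare it with the other foot later.

Call:
jog_arm:
  increments:
    - [0.02,0.033,0,0,0,0,0]
    - [0.04,0.066,0,0,0,0,0]
    - [0.06,0.1,0,0,0,0,0]
    - [0.08,0.133,0,0,0,0,0]
    - [0.099,0.167,0.005,0,0,0,0]
    - [0.099,0.167,0.03,0,0,0,0]
    - [0.099,0.167,0.055,0,0,0,0]
    - [0.099,0.167,0.065,0,0,0,0]
    - [0.099,0.167,0.065,0,0,0,0]
    - [0.099,0.167,0.065,0,0,0,0]

```text
t: 5.7
tcp_pos: [534.2, 266.7, 49.1]
tcp_rot: [-0.824, -3.029, 0.003]
contact_force: [-0.7, -0.3, -0.6]
gripper_width: 0.342
```

Run:
```python
from h import *
s=read_state();f=grab_frame("scene");g=grab_frame("wrist")
c=cv2.resize(f["img"][60:240,270:510],None,fx=2,fy=2)
g=g["img"];cv2.imwrite("pics/s5.png",np.vstack([c,cv2.resize(g,(480,240))])[:,:,::-1]);print(s["t"],s["tcp_pos"],s["contact_force"],s["gripper_width"])
```

```text
5.7 [534.20092004 266.67043349  49.12067837] [-0.73301371 -0.27453058 -0.57425456] 0.3422371477596713
```

View pics/s5.png

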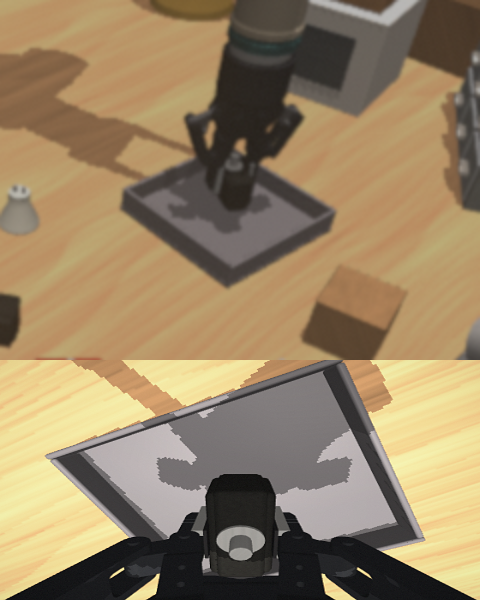

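The foot is over the middle of the tray. I'll lower it and watch the force.

Call:
jog_arm:
  increments:
    - [0,0,0.015,0,0,0,0]
    - [0,0,0.028,0,0,0,0]
    - [0,0,0.033,0,0,0,0]
    - [0,0,0.035,0,0,0,0]
    - [0,0,0.036,0,0,0,0]
    - [0,0,0.036,0,0,0,0]

```text
t: 6.3
tcp_pos: [535.7, 267.4, 15.2]
tcp_rot: [0.824, 3.03, 0.002]
contact_force: [-0.1, -0.6, -1.5]
gripper_width: 0.342
```

Call:
jog_arm:
  increments:
    - [0,0,0.001,0,0,0,0]
    - [0,0,0.002,0,0,0,0]
    - [0,0,0.003,0,0,0,0]
    - [0,0,0.003,0,0,0,0]

```text
t: 6.63
tcp_pos: [535.6, 267.5, 12.6]
tcp_rot: [0.823, 3.03, 0.001]
contact_force: [0.0, -0.8, 5.2]
gripper_width: 0.343
```

Contact with the floor came at about the expected height. Next I'll release and rise.

Call:
jog_arm:
  increments:
    - [0,0,0,0,0,0,100]
    - [0,0,0,0,0,0,100]
    - [0,0,0,0,0,0,100]
    - [0,0,0,0,0,0,100]
    - [0,0,0,0,0,0,100]
    - [0,0,0,0,0,0,100]
    - [0,0,0,0,0,0,100]
    - [0,0,-0.03,0,0,0,100]
    - [0,0,-0.06,0,0,0,100]
    - [0,0,-0.1,0,0,0,100]
    - [0,0,-0.14,0,0,0,100]
    - [0,0,-0.14,0,0,0,100]

```text
t: 7.63
tcp_pos: [540.0, 269.2, 159.9]
tcp_rot: [0.82, 3.019, 0.015]
contact_force: [1.0, 0.1, 0.4]
gripper_width: 0.996
```

Run:
```python
from h import *
s=read_state();g=grab_frame("wrist")
cv2.imwrite("pics/w6.png",g["img"][:,:,::-1]);print(s["t"],s["tcp_pos"],s["contact_force"],s["gripper_width"])
inc([490,-70,160],0.63)
```

```text
7.6333 [539.95479843 269.17377693 159.85838102] [1.04555591 0.10422119 0.3821736 ] 0.9957919725527599
shift [-0.1298 -0.3163 -0.0054] turn [ 0.0035  0.0111 -1.1607] t 7.6833 q [ 0.35  0.36  1.57  0.    1.2  -0.69]
```

View pics/w6.png

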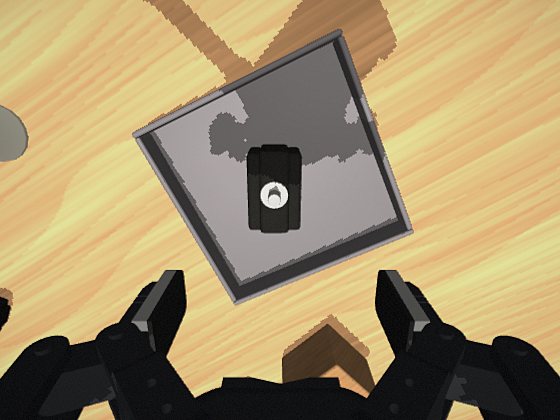

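The soft foot stands upright mid-tray (274,190). Now for the other foot.

Call:
jog_arm:
  increments:
    - [-0.13,-0.316,0,0,0,-1.16,100]
    - [-0.13,-0.316,0,0,0,-1.16,100]
    - [-0.13,-0.316,0,0,0,-1.16,100]
    - [-0.13,-0.316,0,0,0,-1.16,100]
    - [-0.13,-0.316,0,0,0,-1.16,100]
    - [-0.13,-0.316,0,0,0,-1.16,100]
    - [-0.13,-0.316,0,0,0,-1.16,100]
    - [-0.13,-0.316,0,0,0,-1.16,100]
    - [-0.13,-0.316,0,0,0,-1.16,100]
    - [-0.13,-0.316,0.02,0,0,-1.16,100]
    - [-0.13,-0.316,0.04,0,0,-1.16,100]
    - [-0.13,-0.316,0.04,0,0,-1.16,100]
    - [-0.13,-0.316,0.04,0,0,-1.16,100]

```text
t: 8.77
tcp_pos: [485.5, -70.7, 109.7]
tcp_rot: [0.969, -2.984, -0.004]
contact_force: [-0.4, -0.3, -0.1]
gripper_width: 1.001
```

Run:
```python
from h import *
s=read_state();g=wristcam(s,grab_frame("wrist"))
cv2.imwrite("pics/w7.png",g["img"][:,:,::-1]);print(s["t"],s["tcp_pos"],s["tcp_rot"])
print(cv2.projectPoints(np.array([[490,-70,41.],[490,-70,55]]),g["rvec"],g["tvec"],g["camera_matrix"],None)[0].ravel())
inc([490,-70,6],0.63)
```

```text
8.7667 [485.51666016 -70.71454084 109.72528071] [ 0.96917975 -2.98441867 -0.00441532]
[278.00309226 225.98148009 277.94045608 234.14663538]
shift [-0.0032 -0.0015  0.1048] turn [ 0.0015 -0.0009 -0.0013] t 8.8167 q [-0.29  0.26  1.86  0.    1.03 -2.49]
```

View pics/w7.png

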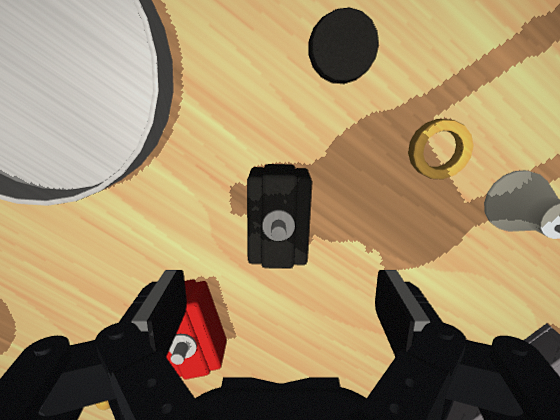

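The washer is at (279,225) as predicted, the foot is aligned, and the red decoy is clear of the finger path. Descending to squeeze.

Call:
jog_arm:
  increments:
    - [-0.003,-0.001,0.04,0,0,0,100]
    - [-0.003,-0.001,0.08,0,0,0,100]
    - [-0.003,-0.001,0.095,0,0,0,100]
    - [-0.003,-0.001,0.104,0,0,0,100]
    - [-0.003,-0.001,0.104,0,0,0,100]
    - [-0.003,-0.001,0.104,0,0,0,100]

```text
t: 9.32
tcp_pos: [491.4, -70.0, 8.1]
tcp_rot: [-0.973, 2.986, -0.001]
contact_force: [0.3, -0.6, 1.6]
gripper_width: 1.0
```

Call:
jog_arm:
  increments:
    - [0,0,0,0,0,0,0]
    - [0,0,0,0,0,0,0]
    - [0,0,0,0,0,0,0]
    - [0,0,0,0,0,0,0]
    - [0,0,0,0,0,0,0]
    - [0,0,0,0,0,0,0]
    - [0,0,0,0,0,0,0]
    - [0,0,0,0,0,0,0]
    - [0,0,0,0,0,0,0]
    - [0,0,0,0,0,0,0]
    - [0,0,0,0,0,0,0]
    - [0,0,0,0,0,0,0]

```text
t: 10.32
tcp_pos: [491.1, -70.2, 8.6]
tcp_rot: [-0.971, 2.985, -0.002]
contact_force: [0.1, -0.1, 6.0]
gripper_width: 0.504
```

This one stops at 0.504, so it is the hard one, and the first foot at 0.34 is confirmed soft. Next I'll lift it and move to the tin.

Call:
jog_arm:
  increments:
    - [0,0,-0.01,0,0,0,0]
    - [0,0,-0.03,0,0,0,0]
    - [0,0,-0.06,0,0,0,0]
    - [0,0,-0.09,0,0,0,0]
    - [0,0,-0.12,0,0,0,0]
    - [0,0,-0.12,0,0,0,0]
    - [0,0,-0.12,0,0,0,0]

```text
t: 10.9
tcp_pos: [491.4, -70.5, 129.4]
tcp_rot: [-0.971, 2.983, -0.004]
contact_force: [-0.1, -0.4, -1.8]
gripper_width: 0.502
```

```bash
python3 -c "
from h import *
s=read_state();print(s['gripper_width'],s['contact_force'],s['tcp_pos'])
inc([504,-266,128],0.1)"
```

```text
0.5023787463988233 [-0.14448031 -0.37519498 -1.81705546] [491.42012331 -70.46248872 129.35663357]
shift [ 0.1049 -0.1655  0.0017] turn [-0.003   0.0042  0.5292] t 10.9 q [-0.28  0.24  1.83  0.    1.07 -2.48]
```

Call:
jog_arm:
  increments:
    - [0.017,-0.028,0,0,0,0.1,0]
    - [0.035,-0.055,0,0,0,0.2,0]
    - [0.052,-0.083,0,0,0,0.3,0]
    - [0.07,-0.11,0,0,0,0.4,0]
    - [0.087,-0.138,0,0,0,0.5,0]
    - [0.105,-0.166,0,0,0,0.53,0]
    - [0.105,-0.166,0.02,0,0,0.53,0]
    - [0.105,-0.166,0.04,0,0,0.53,0]
    - [0.105,-0.166,0.06,0,0,0.53,0]
    - [0.105,-0.166,0.06,0,0,0.53,0]
    - [0.105,-0.166,0.06,0,0,0.53,0]

```text
t: 11.82
tcp_pos: [501.2, -265.0, 65.1]
tcp_rot: [0.155, -3.133, -0.006]
contact_force: [-0.3, 0.3, -0.8]
gripper_width: 0.505
```

Run:
```python
from h import *
s=read_state();f=grab_frame("side");g=grab_frame("wrist")
c=cv2.resize(f["img"][170:330,200:400],None,fx=2,fy=2)
cv2.imwrite("pics/s8.png",np.vstack([c,cv2.resize(g["img"],(400,280))])[:,:,::-1]);print(s["t"],s["tcp_pos"],s["contact_force"],s["gripper_width"])
```

```text
11.8167 [ 501.22970088 -265.002052     65.11245162] [-0.27571845  0.28392396 -0.75123153] 0.5051213653791851
```

View pics/s8.png

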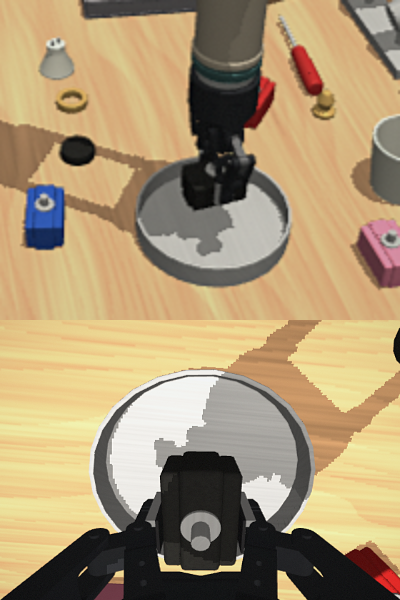

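The foot is centred over the tin. I'll lower it.

Call:
jog_arm:
  increments:
    - [0,0,0.02,0,0,0,0]
    - [0,0,0.038,0,0,0,0]
    - [0,0,0.045,0,0,0,0]
    - [0,0,0.048,0,0,0,0]
    - [0,0,0.048,0,0,0,0]
    - [0,0,0.048,0,0,0,0]

```text
t: 12.42
tcp_pos: [503.7, -266.5, 20.3]
tcp_rot: [-0.156, 3.136, -0.002]
contact_force: [0.4, 0.4, -0.2]
gripper_width: 0.503
```

Call:
jog_arm:
  increments:
    - [0,0,0.001,0,0,0,0]
    - [0,0,0.002,0,0,0,0]
    - [0,0,0.002,0,0,0,0]

```text
t: 12.67
tcp_pos: [503.3, -266.3, 17.8]
tcp_rot: [-0.156, 3.137, -0.001]
contact_force: [-0.2, 0.1, -0.7]
gripper_width: 0.502
```

Call:
jog_arm:
  increments:
    - [0,0,0.001,0,0,0,0]
    - [0,0,0.002,0,0,0,0]
    - [0,0,0.003,0,0,0,0]
    - [0,0,0.004,0,0,0,0]
    - [0,0,0.004,0,0,0,0]

```text
t: 13.08
tcp_pos: [503.0, -266.1, 13.7]
tcp_rot: [-0.156, 3.138, 0.0]
contact_force: [-0.8, 1.0, 3.8]
gripper_width: 0.504
```

Call:
jog_arm:
  increments:
    - [0,0,0,0,0,0,100]
    - [0,0,0,0,0,0,100]
    - [0,0,0,0,0,0,100]
    - [0,0,0,0,0,0,100]
    - [0,0,0,0,0,0,100]
    - [0,0,0,0,0,0,100]
    - [0,0,0,0,0,0,100]
    - [0,0,-0.03,0,0,0,100]
    - [0,0,-0.06,0,0,0,100]
    - [0,0,-0.1,0,0,0,100]
    - [0,0,-0.14,0,0,0,100]
    - [0,0,-0.18,0,0,0,100]
    - [0,0,-0.18,0,0,0,100]
    - [0,0,-0.18,0,0,0,100]
    - [0,0,-0.18,0,0,0,100]

```text
t: 14.33
tcp_pos: [502.5, -265.7, 192.9]
tcp_rot: [0.156, -3.137, -0.001]
contact_force: [-0.8, -0.3, -1.0]
gripper_width: 0.998
```

Run:
```python
from h import *
s=read_state();f=grab_frame("side");h=grab_frame("scene");g=grab_frame("wrist")
np.save("e.npy",[h,f,wristcam(s,g)],allow_pickle=True)
c=cv2.resize(f["img"][120:330,200:400],None,fx=2,fy=2)
d=cv2.resize(h["img"][120:330,125:445],None,fx=1.25,fy=1.25)
e=cv2.resize(g["img"],(400,300))
cv2.imwrite("pics/s9.png",np.hstack([c,np.vstack([d,e])[:420]])[:,:,::-1] if d.shape[0]+300>=420 else c);print(s["t"],s["tcp_pos"],s["contact_force"],s["gripper_width"])
```

```text
14.3333 [ 502.48993345 -265.74483829  192.88486883] [-0.84349875 -0.32183374 -0.99630752] 0.9976015452742801
```

View pics/s9.png

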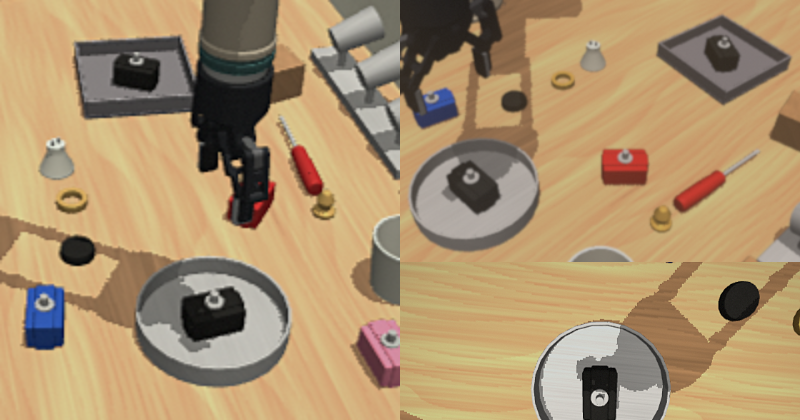

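Both feet stand upright, one in the tray and one in the tin. Last I'll check heights and positions from two views, then hand in.

Run:
```python
from h import *
a,b,w=np.load("e.npy",allow_pickle=True)
print("tray foot washer",tri(a,(382.6,151.2),b,(268.5,149)))
print("tin foot washer",tri(a,(181.8,260.8),b,(307,269.5)))
print("force",read_state()["contact_force"])
hand_in()
```

```text
tray foot washer (array([533.39045969, 259.19748023,  56.93858193]), np.float64(3.2434426276528))
tin foot washer (array([ 501.73283443, -266.41003423,   47.51270912]), np.float64(1.3896647345323923))
force [-1.02582303  0.00483327 -0.37020002]
the job is handed in; nothing more can be done
```

The soft foot is standing in the square tray and the hard foot in the round tin, both released, and I've handed the job in at about 14.5 s of the 58 s limit.

- **Which is which:** Squeezed across its width, the right-hand foot closed the gripper to 0.34 of its stroke, so it is the soft one. The left-hand foot stopped it at 0.50, which is about 43 mm, so it is the hard one.
- **Tin foot:** The last pictures showed it upright and near the middle. Its washer measured 47.5 mm high, close to the 46 mm expected for a foot on the 5 mm floor.
- **Tray foot:** It also looked upright and near the middle. Its washer measured 57 mm high, about 11 mm more than expected, and the two camera rays missed each other by 3.2 mm. I read those pixels from a coarse combined picture. When I lowered this foot, floor contact came at the expected height and the wrist view after release showed it standing flat, so I took the 57 mm as a pixel error. I did not re-measure it before handing in.
- **Smaller disagreements:** The different views put the tin's centre up to about 13 mm apart and the tray's about 6 mm. Both were well inside the room available.

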